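Fetch the green-lidded culture jar from behind the tall containers

TASK

The green-lidded culture jar at the back of the wooden stand is to be inspected: first clear both tall containers, the steel canister and the amber bottle, out of its way into the aluminium side tray, then stand the jar inside the black ring on the light box, and only then put the canister back on the blue coaster and the bottle back on the orange one. Everything stays upright and is set down, not dropped, with each container's whole foot on its coaster; do not shift the two white-lidded jars or the stack of petri dishes.

Things in the scene. Friction and masses are not known exactly. Their poses are not given: they have to be found in the camera images.
- canister: Upright closed steel canister with a blue lid, a plain cylinder 56 mm in diameter (lid 57 mm) and 125 mm tall (the lid is the top 16 mm), about 0.25 kg. At the start it stands on the blue coaster. Origin: centre of its underside; z up along its axis.
- bottle: Upright amber glass bottle with a paper band and an orange cap: cylinder 56 mm in diameter up to 100 mm, then a shoulder and a cap 42 mm in diameter, 126 mm tall in all, about 0.25 kg. At the start it stands on the orange coaster. Origin: centre of its underside; z up along its axis.
- jar_green: Low round glass jar with a green lid, 50 mm in diameter (lid 51 mm, the top 13 mm), 50 mm tall, about 0.11 kg, on the wooden stand's floor (10 mm above the table), mid-width at the back: 56 mm behind the line of the two tall containers, whose nearness keeps a gripper off it. Back board (45 mm above that floor) 40 mm behind its centre. Origin: centre of underside; z up.
- coaster_blue: Blue round coaster fixed on the wooden stand, 80 mm in diameter, 4 mm thick, top 14 mm above the table; home of the canister. Either colour may be left or right; centres 92 mm apart. Origin: centre of its underside; y axis along the line through both coasters (the stand's width), x towards the stand's back board.
- coaster_orange: Orange round coaster, size and axes as the blue one; home of the amber bottle. Origin: centre of its underside. The fixed stand below both is a wooden board 220 mm deep, 240 mm wide, 10 mm thick, with side kerbs 10 mm above its floor.
- tray: Empty low aluminium tray, fixed, 220 mm (its x) by 130 mm (its y) outside, walls 4 mm thick and 15 mm high, floor 4 to 5 mm thick: the side area, with room for both tall containers one behind the other along its x, 100 mm apart. It may be on either side of the stand. Origin: centre of its underside.
- lightbox: Flat square light box with a bright white top, fixed, 150 mm square, 22 mm high, a black ring of 74 mm inner and 80 mm outer diameter drawn in the middle of its top. It may be on either side of the stand. Origin: centre of its underside.
- jar_white_a: White-lidded jar, loose, same size and shape as the green-lidded one, standing in the stand's back row to the left of it (82 mm centre to centre). To be left alone. Origin: centre of its underside.
- jar_white_b: White-lidded jar, loose, same size and shape as the green-lidded one, standing in the stand's back row to the right of it (82 mm centre to centre). To be left alone. Origin: centre of its underside.
- petri: Stack of four glass petri dishes, 90 mm in diameter and 55 mm high, loose, on the table left of the stand's back. To be left alone. Origin: centre of its underside.
Not all that is in view belongs to the job. What is shaped like the jar_green but pink or red is not meant.

How it is judged:
By the outcome, as a careful person would: the job done as asked, in the order asked, and still so for the second after the job is handed in, with the robot touching nothing.
It also fails if it takes over 112 s, if anything falls off the work surface, if the arm or the gripper's body presses on something with over 40 N, if the wrist force passes 120 N, or if a joint passes its speed limit or range.

ROBOT

A 7-joint arm with a two-finger parallel gripper is mounted at the origin on the work surface. World frame = base frame: x ahead of the robot, y to its left, z up, the work surface at z = 0. Lengths are in m, angles in rad, forces in N, time in s.
With the tool pointing down it reaches from about 0.4 to 0.875 m from the base axis. Payload 19.3 kg.
Tool frame: the origin (TCP) lies at the very end of the fingers, on their centre line; the grasp point (between the pads) lies 19 mm behind it; x points along the fingers, y is the direction in which the jaws open and shut, and the axes are right-handed (so a half turn about x gives the same grasp; the last joint's range is limited). The gripper opens to 85 mm and grips with 20 to 120 N. Pads are 22 mm wide; open, the fingers measure 114 mm over their backs; the gripper's body (76 mm by 85 mm) begins 54 mm behind the grasp point. The pads swing forward as they close: fully open they stand 13 mm farther back than shut.
Start: joints at [1.108, 0.521, -0.036, 1.599, 0.021, 1.021, -0.113], TCP at [0.239, -0.577, 0.231] pointing down, gripper open.
Joint ranges: [-2.91, 2.91], [-0.3, 2.13], [-1.5, 1.42], [0.17, 2.43], [-1.26, 4.41], [0.16, 1.93], [-2.52, 2.52]. Speed limits (rad/s): [1.89, 1.89, 2.39, 2.39, 3.01, 3.01, 3.01].

INTERFACE

Orientations are given as [roll, pitch, yaw] about the fixed x, y, z axes, in that order (R = Rz(yaw) Ry(pitch) Rx(roll)).
In Python, from workcell import bot, grab_frame, job_done gives the robot as it stands.
- The arm moves only by the shell command python3 -m pendant 'ROWS' [OPENING] [FORCE]. ROWS is JSON, a list of rows, each a list of 4 numbers: the shift along the tool's x, y, z in mm, then the turn about the tool's x in degrees. A call has 1 to 12 rows; each row shifts and turns the commanded pose from where the row before left it, along the tool's axes as they then stand; what a row does not reach is not made up. A row lasts 1/8 s, in which the tool goes at most 62.5 mm and 10.7 degrees, less where a joint would pass 70% of its speed; a pose out of reach is approached as far as the arm can. A call is refused whole if a number of a shift passes 62.5 or a number of a turn 10.7, either way. A call with a gripper value outside its range is refused whole. OPENING is the opening, from -1 (shut) to 1 (fully open), set as the call begins (- or left out, the last holds). The fingers move at their own pace and stop on an object; FORCE is the grip in N (left out, the last holds). Time passes only in rows, so rows that do not move let the fingers close. It gives the time, the measured TCP pose, the force and the opening at its end, in the units of the state.
- bot.observe(): the state, without advancing time (a new reading comes with each control period).
- grab_frame(name): name is "scene" or "side" or "wrist"; returns a dict with "img" (420x560x3 uint8, red, green, blue), "fovy" (degrees; the focal length in pixels is half the picture's height over the tangent of half this angle, whatever the lens; pixels are square), "cx", "cy" (the principal point, pixels), "R" (3x3) and "t" (3): a world point X has camera coordinates R X + t. Camera axes: x right, y down, z forward; pixel columns grow to the right and rows downward; lengths in m; the calibration is good to about 2 mm. A picture is of the moment at which its call begins. There is no depth.
- job_done(): hands the job in, once; it reports no verdict.
The state is a dict: "clock": time; "qpos": joint angles; "qd": joint speeds; "joint_efforts": joint torques, N m; "position": TCP position; "tool_rot": TCP orientation; "force": force on the tool from outside, world axes, zero at the start; "moment": the same for the moment, N m; "grip_width": finger opening in m.
Only numpy, scipy, OpenCV 4.12 (cv2) and the standard library are available. Lean on these libraries where they do the work, as an engineer would, in place of code of your own. Each camera call takes 0.05 s, during which the arm holds its last target.

## Working session

There is one attempt and no reset: what is moved stays moved. The work goes in short steps, Python scripts to look and compute and a shell command to move; the robot and the scene stay as the last step left them, time stands still between calls to the robot, and variables do not carry over. Pictures are saved under pics/ and viewed, and the job is handed in when it is done.

```bash
mkdir -p pics; ls; cat > h.py <<'E'
import numpy as np,cv2
from workcell import bot,grab_frame
def shot(n,f):
    d=grab_frame(n); cv2.imwrite('pics/'+f+'.png',d['img'][:,:,::-1]); 
    np.savez('pics/'+f+'.npz',**{k:np.array(v) for k,v in d.items()}); return d
def ray(d,u,v,z):
    f=d['img'].shape[0]/2/np.tan(np.radians(float(d['fovy']))/2)
    R=np.array(d['R']);t=np.array(d['t'])
    c=-R.T@t; r=R.T@np.array([(u-d['cx'])/f,(v-d['cy'])/f,1.])
    return c+r*(z-c[2])/r[2]
def proj(d,X):
    f=d['img'].shape[0]/2/np.tan(np.radians(float(d['fovy']))/2)
    p=np.array(d['R'])@np.array(X)+np.array(d['t']); return np.array([d['cx']+f*p[0]/p[2],d['cy']+f*p[1]/p[2]])
E
python3 - <<'E'
from h import *
for n in ['scene','side','wrist']:
    d=shot(n,n+'0'); print(n,d['fovy'],d['cx'],d['cy'],(-np.array(d['R']).T@d['t']).round(3))
s=bot.observe(); print({k:np.round(s[k],3) for k in s})
E
```

```text
pics
scene 46.96386005659209 279.8321154858785 208.0444099954646 [ 1.067 -0.312  0.962]
side 57.73338467671168 279.23753835051735 209.87679418194313 [0.515 0.625 0.693]
wrist 60.91388556360362 281.3157118687355 208.85468442344396 [ 0.302 -0.552  0.375]
{'clock': np.float64(0.15), 'qpos': array([ 1.108,  0.522, -0.036,  1.6  ,  0.021,  1.021, -0.113]), 'qd': array([-0.001,  0.001, -0.001, -0.001, -0.001,  0.   ,  0.   ]), 'joint_efforts': array([ 1.0000e-03, -9.2739e+01,  1.9800e+00, -3.7006e+01,  1.8000e-02,
        6.0000e-03, -0.0000e+00]), 'position': array([ 0.239, -0.577,  0.231]), 'tool_rot': array([-1.529,  1.57 ,  2.006]), 'force': array([-0.441, -0.524, -0.016]), 'moment': array([ 0.012, -0.003, -0.025]), 'grip_width': np.float64(0.085)}
```

View pics/scene0.png

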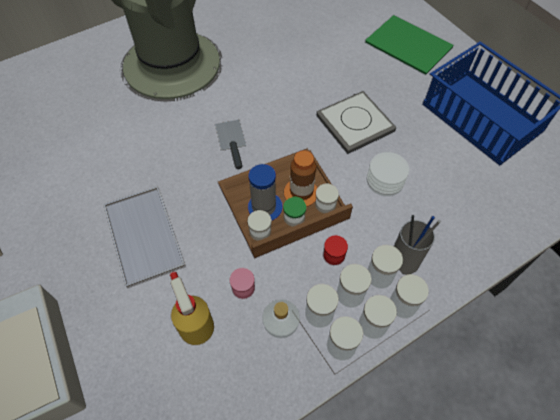

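View pics/side0.png

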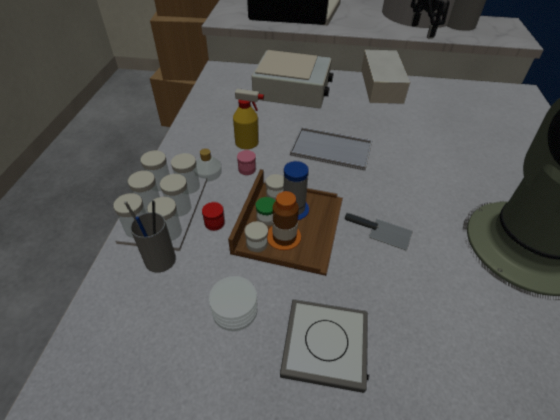

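View pics/wrist0.png

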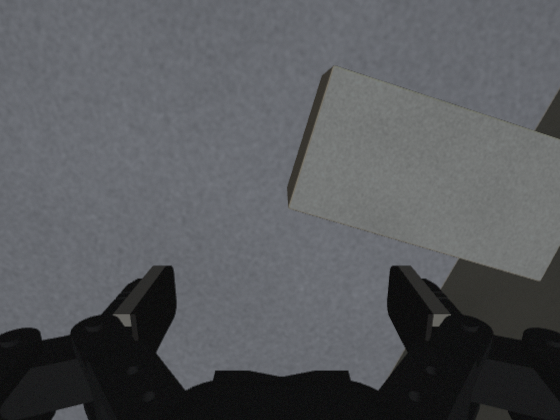

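Scene view: canister lid ~(262,177), bottle cap ~(303,160), green lid (294,209), ring (356,118), tray (145,236). Side view: lid (296,171), cap (286,201), green (265,209), ring (327,341), tray (331,148). Next I measure these by masks.

```bash
cat > meas.py <<'E'
from h import *
def load(f):
    z=np.load('pics/'+f+'.npz'); return {k:z[k] for k in z}
def comps(d,lo,hi,roi,minA=60):
    hsv=cv2.cvtColor(d['img'],cv2.COLOR_RGB2HSV); m=cv2.inRange(hsv,lo,hi)
    k=np.zeros_like(m);x0,y0,x1,y1=roi;k[y0:y1,x0:x1]=255;m&=k
    n,l,s,c=cv2.connectedComponentsWithStats(m)
    return [(s[i,4],c[i].round(1),s[i,:4],(l==i).astype(np.uint8)) for i in range(1,n) if s[i,4]>=minA]
E
python3 - <<'E'
from meas import *
S=load('scene0');D=load('side0')
for nm,d,roi in (('scene',S,(215,140,360,260)),('side',D,(220,150,350,280))):
    for c,lo,hi in (('blue',(105,120,40),(125,255,255)),('green',(50,100,40),(80,255,255)),('orange',(3,170,120),(18,255,255)),('white',(10,5,140),(60,70,255))):
        for a,ce,b,m in comps(d,lo,hi,roi): print(nm,c,a,ce,b)
# ring
for nm,d,roi in (('scene',S,(335,100,378,135)),('side',D,(300,315,352,368))):
    x0,y0,x1,y1=roi; g=d['img'][y0:y1,x0:x1].mean(2)
    m=(g<g.max()*0.72).astype(np.uint8)
    n,l,s,c=cv2.connectedComponentsWithStats(m)
    i=1+np.argmax(s[1:,4]); ys,xs=np.where(l==i)
    e=cv2.fitEllipse(np.c_[xs+x0,ys+y0].astype(np.float32)); print(nm,'ring',e,s[i],ray(d,*e[0],0.022).round(4))
for nm in('scene0','side0'):
    im=load(nm)['img']; roi=(60,170,270,270) if 0 else None
cv2.imwrite('pics/z1.png',cv2.resize(S['img'][140:290,90:360,::-1],None,fx=2.9,fy=2.9,interpolation=2))
cv2.imwrite('pics/z2.png',cv2.resize(D['img'][120:290,220:420,::-1],None,fx=3.5,fy=3.5,interpolation=2))
E
```

```text
scene blue 522 [261.7 176.2] [249 164  26  25]
scene blue 139 [276.7 208.6] [270 196  12  24]
scene green 371 [294.3 207. ] [283 197  23  21]
scene orange 239 [303.6 158.3] [294 151  20  16]
scene orange 72 [287.2 191.5] [284 183   8  16]
scene orange 83 [310.8 198.1] [304 186  13  20]
scene white 342 [326.9 192.7] [316 184  23  19]
scene white 369 [258.9 220.2] [248 210  23  21]
side blue 398 [295.6 171.1] [284 161  24  21]
side blue 77 [303.5 212.2] [298 203  11  17]
side green 264 [264.7 205.3] [256 197  19  18]
side orange 185 [285.5 198. ] [277 192  18  13]
side orange 161 [281.7 240.5] [268 228  33  21]
scene ring ((355.7431640625, 117.9804916381836), (22.457162857055664, 30.289472579956055), 97.94815826416016) [ 6  8 31 22 72] [0.457  0.3044 0.022 ]
side ring ((326.3280029296875, 340.211181640625), (38.992408752441406, 43.27358627319336), 123.32386779785156) [  5   5  44  42 216] [0.4582 0.3088 0.022 ]
```

```bash
ls pics
```

```text
scene0.npz
scene0.png
side0.npz
side0.png
wrist0.npz
wrist0.png
z1.png
z2.png
```

View pics/z1.png

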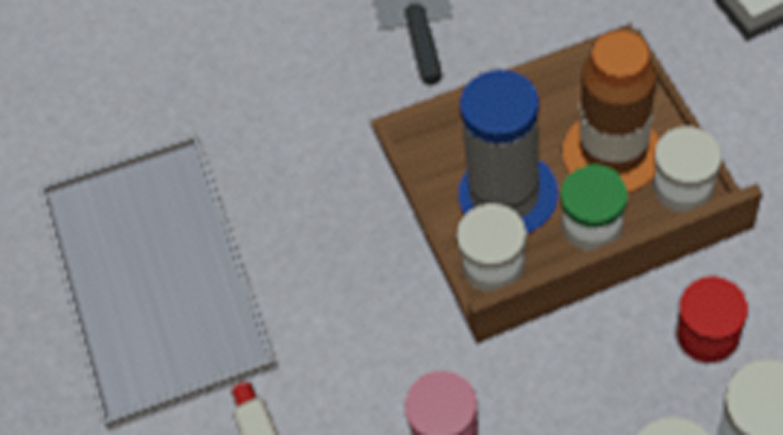

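View pics/z2.png

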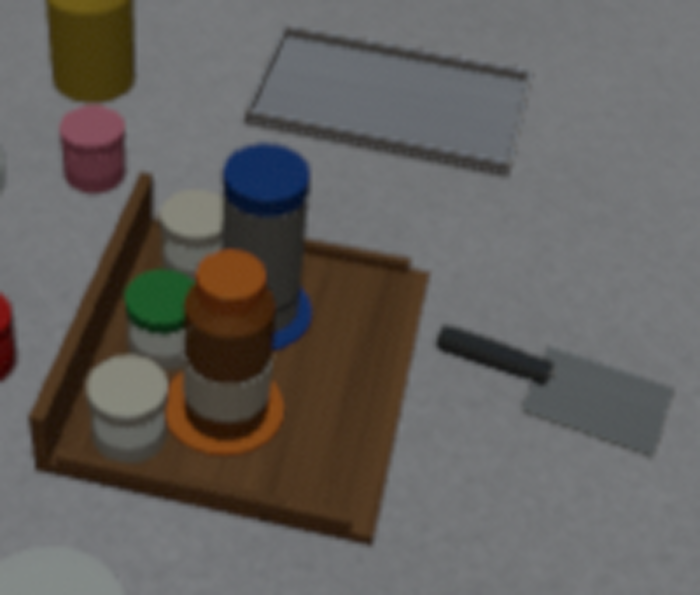

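```bash
cat > m2.py <<'E'
from meas import *
S=load('scene0');D=load('side0')
def a(u,v,z): return ray(S,(u+.5)/2.9-.5+90,(v+.5)/2.9-.5+140,z)
def b(u,v,z): return ray(D,(u+.5)/3.5-.5+220,(v+.5)/3.5-.5+120,z)
for n,p,q,z in (('can',(499.5,102),(266,178),.139),('bot',(620,53),(231,276),.140),('green',(594,194),(164,299),.06),('wA',(688,155),(128,386),.06),('wB',(492,234),(196,216),.06),
 ('t1',(45,189),(527,72),.015),('t2',(195,140),(510,170),.015),('t3',(275,363),(248,120),.015),('t4',(110,425),(288,31),.015)):
    A=a(*p,z);B=b(*q,z);print(n,A[:2].round(4),B[:2].round(4),((A+B)/2)[:2].round(4))
E
python3 m2.py
```

```text
can [ 0.5538 -0.0319] [ 0.5531 -0.0201] [ 0.5535 -0.026 ]
bot [0.5641 0.0652] [0.5647 0.0716] [0.5644 0.0684]
green [0.6154 0.0113] [0.6132 0.0194] [0.6143 0.0153]
wA [0.6246 0.0916] [0.624 0.097] [0.6243 0.0943]
wB [ 0.6041 -0.0717] [ 0.6032 -0.0642] [ 0.6037 -0.068 ]
t1 [ 0.3558 -0.3387] [ 0.355  -0.3341] [ 0.3554 -0.3364]
t2 [ 0.3767 -0.2182] [ 0.3727 -0.202 ] [ 0.3747 -0.2101]
t3 [ 0.5895 -0.2519] [ 0.5832 -0.2338] [ 0.5864 -0.2429]
t4 [ 0.57   -0.3742] [ 0.5619 -0.3633] [ 0.5659 -0.3687]
```

```bash
cat >> h.py <<'E'
from scipy.spatial.transform import Rotation as Rn
def go(x=None,y=None,z=None,jaw=None):
    """jaw: world angle (deg, mod 180) wanted for tool y. prints turn, then shift along tool axes after that turn"""
    s=bot.observe(); p=np.array(s['position']); R=Rn.from_euler('xyz',s['tool_rot']).as_matrix()
    ang=np.degrees(np.arctan2(R[1,1],R[0,1])); tx=0
    if jaw is not None:
        # tool x is down => turn about tool x by +a lowers world yaw by a
        tx=-((jaw-ang+90)%180-90)
    R2=R@Rn.from_euler('x',tx,degrees=True).as_matrix()
    T=np.array([p[i] if v is None else v for i,v in enumerate((x,y,z))])
    print('t%.2f pos'%s['clock'],p.round(4),'jawang %.1f'%ang,'xdown',R[:,0].round(3),'w %.4f'%s['grip_width'],'F',np.round(s['force'],1),'q7 %.2f'%s['qpos'][6])
    print('turn %.1f'%tx,'shift mm',((R2.T@(T-p))*1000).round(1),'| shift w/o turn',((R.T@(T-p))*1000).round(1))
E
python3 - <<'E'
from h import *
from meas import load
W=load('wrist0'); print(W['R'].round(3))
go(.50,.02,.30,-7+90); go(.50,.02,.30,-7)
E
```

```text
[[ 0.382 -0.924 -0.   ]
 [-0.89  -0.368  0.27 ]
 [-0.25  -0.103 -0.963]]
t0.15 pos [ 0.2391 -0.5772  0.2309] jawang -67.5 xdown [-0.     0.001 -1.   ] w 0.0851 F [-0.4 -0.5 -0. ] q7 -0.11
turn 29.5 shift mm [ -68.8 -624.6 -186.1] | shift w/o turn [ -68.8 -451.9 -469.6]
t0.15 pos [ 0.2391 -0.5772  0.2309] jawang -67.5 xdown [-0.     0.001 -1.   ] w 0.0851 F [-0.4 -0.5 -0. ] q7 -0.11
turn -60.5 shift mm [ -68.8  186.1 -624.6] | shift w/o turn [ -68.8 -451.9 -469.6]
```

```bash
python3 -m pendant '[[-11.5,0,0,-10.1],[-11.5,0,0,-10.1],[-11.5,0,0,-10.1],[-11.5,0,0,-10.1],[-11.5,0,0,-10.1],[-11.5,0,0,-10.1]]'; python3 -m pendant '[[0,15.5,-52,0],[0,15.5,-52,0],[0,15.5,-52,0],[0,15.5,-52,0],[0,15.5,-52,0],[0,15.5,-52,0],[0,15.5,-52,0],[0,15.5,-52,0],[0,15.5,-52,0],[0,15.5,-52,0],[0,15.5,-52,0],[0,15.5,-52,0]]'; python3 -m pendant '[[0,0,0,0],[0,0,0,0]]'; python3 -c "
from h import *
shot('wrist','w1'); go(.5535,-.026,.3,-7)"
```

```text
clock: 0.9
position: [0.2391, -0.5773, 0.3004]
tool_rot: [-2.473, 1.57, 2.125]
force: [0.3, 1.2, 0.5]
grip_width: 0.0853
clock: 2.4
position: [0.4992, 0.0212, 0.3003]
tool_rot: [0.435, 1.571, -1.257]
force: [0.6, -0.6, 0.7]
grip_width: 0.0852
clock: 2.65
position: [0.4985, 0.0194, 0.3]
tool_rot: [-1.118, 1.57, -2.809]
force: [1.1, -0.4, -0.3]
grip_width: 0.0851
t2.70 pos [0.4985 0.0188 0.3001] jawang -7.0 xdown [-0.001 -0.    -1.   ] w 0.0857 F [-0.3 -0.6  0.3] q7 -0.47
turn 0.0 shift mm [ 0.1 60.  37.8] | shift w/o turn [ 0.1 60.  37.8]
```

View pics/w1.png

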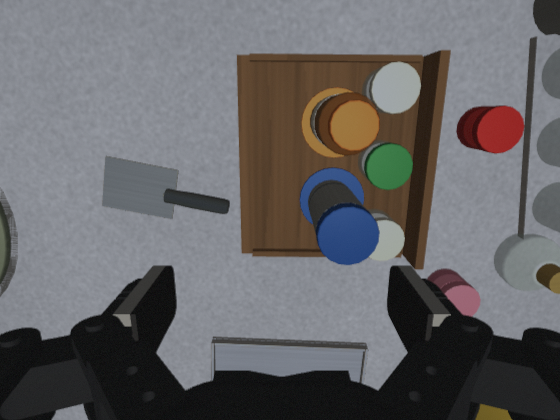

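Wrist view over the stand: blue lid (347,234), cap (354,125), green lid (388,166), white lids (394,88) and (381,240), blue coaster around (331,197), orange around (334,122), tray edge at the bottom (213..367, 343).

```bash
python3 - <<'E'
from meas import *
W=load('w1')
fit={}
for n,lo,hi,roi,z in (('can',(105,120,60),(125,255,255),(300,200,390,270),.139),('bot',(10,170,160),(18,255,255),(325,90,390,160),.140),('green',(50,100,40),(80,255,255),(355,135,420,195),.06),('wA',(0,0,130),(180,80,255),(360,55,425,115),.06)):
    c=max(comps(W,lo,hi,roi),key=lambda t:t[0]); 
    k=cv2.findContours(c[3],0,1)[0][0]; e=cv2.fitEllipse(cv2.convexHull(k)) ; mc=cv2.minEnclosingCircle(k)
    print(n,c[0],c[2],np.round(e[0],1),np.round(e[1],1),ray(W,*e[0],z)[:2].round(4))
# coasters: outer visible edge by hull of left part
for n,lo,hi,roi in (('cb',(105,120,40),(125,255,255),(290,160,372,205)),('co',(8,170,100),(20,255,255),(295,80,327,165))):
    cs=comps(W,lo,hi,roi); c=max(cs,key=lambda t:t[0]); k=cv2.findContours(c[3],0,1)[0][0]; print(n,c[2])
for n,u,v,z in (('cb',331,197,.014),('co',334,122,.014),('wB',381,240,.06),('wA',394,88,.06),('standFL',238,56,.01),('standFR',242,253,.01),('tray1',213,339,.015),('tray2',366,346,.015)):
    print(n,ray(W,u,v,z)[:2].round(4))
cv2.imwrite('pics/z3.png',cv2.resize(W['img'][40:280,230:450,::-1],None,fx=2.5,fy=2.5,interpolation=2))
E
```

```text
can 2806 [317 206  62  59] [347.6 235. ] [57.5 61.9] [ 0.5526 -0.0303]Traceback (most recent call last):
  File "<stdin>", line 5, in <module>
ValueError: max() iterable argument is empty
```

```bash
python3 - <<'E'
from meas import *
W=load('w1')
h=cv2.cvtColor(W['img'],cv2.COLOR_RGB2HSV); print(h[125,354],h[145,318],h[166,388],h[88,394],h[122,306])
for n,lo,hi,roi,z in (('can',(105,120,60),(125,255,255),(300,200,390,270),.139),('bot',(8,120,h[125,354][2]*.8),(25,255,255),(329,90,390,160),.140),('green',(50,100,40),(80,255,255),(355,135,420,195),.06),('wA',(0,0,120),(180,80,255),(360,55,425,115),.06)):
    cs=comps(W,lo,hi,roi)
    if not cs: print(n,'none');continue
    c=max(cs,key=lambda t:t[0]); 
    k=cv2.findContours(c[3],0,1)[0][0]; e=cv2.fitEllipse(cv2.convexHull(k))
    print(n,c[0],c[2],np.round(e[0],1),np.round(e[1],1),ray(W,*e[0],z)[:2].round(4))
for n,u,v,z in (('cb',331,197,.014),('co',334,122,.014),('wB',381,240,.06),('wA',394,88,.06),('standFL',238,56,.01),('standFR',242,253,.01),('tray1',213,339,.015),('tray2',366,346,.015)):
    print(n,ray(W,u,v,z)[:2].round(4))
cv2.imwrite('pics/z3.png',cv2.resize(W['img'][40:280,230:450,::-1],None,fx=2.5,fy=2.5,interpolation=2))
E
```

```text
[ 18 154 157] [ 18 154 157] [ 66 134 122] [ 94  12 167] [ 18 154 156]
can 2806 [317 206  62  59] [347.6 235. ] [57.5 61.9] [ 0.5526 -0.0303]
bot 1924 [330 100  49  51] [354.4 125. ] [47.9 51.1] [0.5649 0.066 ]
green 1753 [365 143  48  47] [388.4 165.9] [45.8 48.4] [0.614  0.0131]
wA 1978 [372  62  49  52] [395.9  87.2] [47.7 52.5] [0.6247 0.0929]
cb [ 0.5547 -0.0259]
co [0.5657 0.0637]
wB [ 0.6021 -0.0713]
wA [0.6228 0.0924]
standFL [0.4648 0.1487]
standFR [ 0.4334 -0.0881]
tray1 [ 0.3748 -0.2085]
tray2 [ 0.5853 -0.2456]
```

View pics/z3.png

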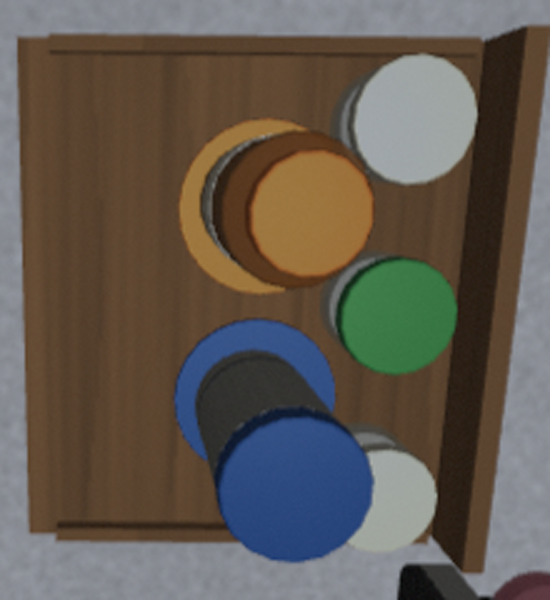

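```bash
python3 -m pendant '[[0,30,20.5,0],[0,30,20.5,0],[0,0,0,0],[0,0,0,0]]' 1 45; python3 -c "
from h import *
shot('wrist','w2'); go(.553,-.029,.085,-7)"
```

```text
clock: 3.2
position: [0.5529, -0.0287, 0.3002]
tool_rot: [-1.427, 1.57, -3.119]
force: [-0.3, 0.6, 1.0]
grip_width: 0.0857
t3.25 pos [ 0.5528 -0.0283  0.3004] jawang -6.9 xdown [-0. -0. -1.] w 0.0855 F [-0.4 -0.4  0.8] q7 -0.40
turn 0.1 shift mm [215.4   0.3   0.6] | shift w/o turn [215.4   0.3   0.6]
```

View pics/w2.png

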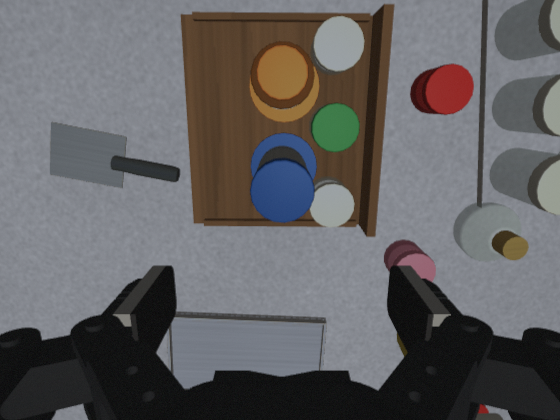

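Lid at (282,190), centred on the jaws' midline (col 282). Bottle cap at (283,73), green lid (336,127). I recheck positions with this better view.

```bash
python3 - <<'E'
from meas import *
W=load('w2')
for n,lo,hi,roi,z in (('can',(105,120,60),(125,255,255),(240,158,325,230),.139),('bot',(8,120,125),(25,255,255),(250,40,320,98),.140),('green',(50,100,40),(80,255,255),(300,95,370,155),.06),('coB',(105,120,60),(125,255,255),(240,125,325,158),.014)):
    cs=comps(W,lo,hi,roi); c=max(cs,key=lambda t:t[0]); k=cv2.findContours(c[3],0,1)[0][0]; e=cv2.fitEllipse(cv2.convexHull(k)); print(n,c[2],np.round(e[0],1),ray(W,*e[0],z)[:2].round(4))
for n,u,v in (('a',172,316),('b',326,320)): print(n,ray(W,u,v,.015)[:2].round(4))
E
```

```text
can [250 158  66  64] [282.6 177.9] [ 0.5548 -0.0192]
bot [257  45  51  53] [282.2  71.9] [0.5649 0.0662]
green [311 103  49  49] [335.  127.1] [0.6145 0.0128]
coB [252 133  63  25] [283.  163.9] [ 0.555  -0.0259]
a [ 0.3797 -0.2138]
b [ 0.5875 -0.2457]
```

```bash
python3 -m pendant '[[40,0,0.5,0],[40,0,0,0],[40,0,0,0],[40,0,0,0],[30,0,0,0],[25,0,0,0],[0,0,0,0]]'; python3 -m pendant '[[0,0,0,0],[0,0,0,0],[0,0,0,0],[0,0,0,0],[0,0,0,0],[0,0,0,0]]' -1 50; python3 -c "
from h import *
shot('wrist','w3'); shot('side','s3'); go(.553,-.029,.085,-7)"
```

```text
clock: 4.12
position: [0.5522, -0.0283, 0.0845]
tool_rot: [-1.522, 1.568, 3.071]
force: [-0.4, 0.4, 1.3]
grip_width: 0.0854
clock: 4.88
position: [0.5538, -0.0286, 0.0867]
tool_rot: [1.506, 1.569, -0.185]
force: [-3.8, 1.2, 10.6]
grip_width: 0.055
t4.97 pos [ 0.5538 -0.0286  0.0867] jawang -6.9 xdown [ 0.002 -0.    -1.   ] w 0.0558 F [-3.9 -0.   9.3] q7 -0.57
turn 0.1 shift mm [ 1.7 -0.8  0.5] | shift w/o turn [ 1.7 -0.8  0.5]
```

View pics/s3.png

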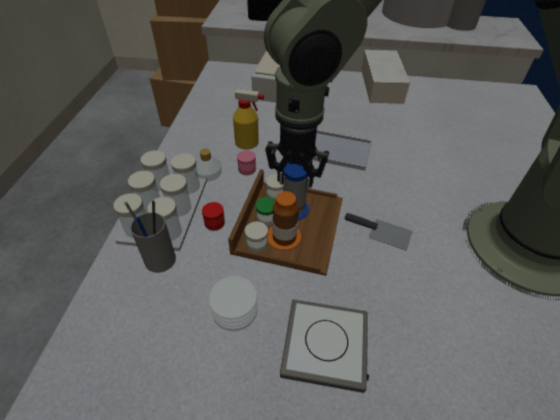

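```bash
python3 -m pendant '[[-10,0,0,0],[-20,0,0,0],[-30,0,0,0],[-30,0,0,0],[-20,0,0,0],[0,0,0,0],[0,0,0,0]]'; python3 -c "
from h import *
shot('wrist','w4'); go(.4196,-.2829,None,-9)"
```

```text
clock: 5.85
position: [0.553, -0.0288, 0.1948]
tool_rot: [-1.249, 1.57, -2.94]
force: [-0.1, 0.8, -3.5]
grip_width: 0.0553
t5.90 pos [ 0.5529 -0.0288  0.1946] jawang -6.9 xdown [-0.001  0.    -1.   ] w 0.0553 F [-0.4  0.2 -3.6] q7 -0.48
turn 2.1 shift mm [ 2.000e-01 -9.190e+01  2.719e+02] | shift w/o turn [ 2.000e-01 -1.018e+02  2.683e+02]
```

View pics/w4.png

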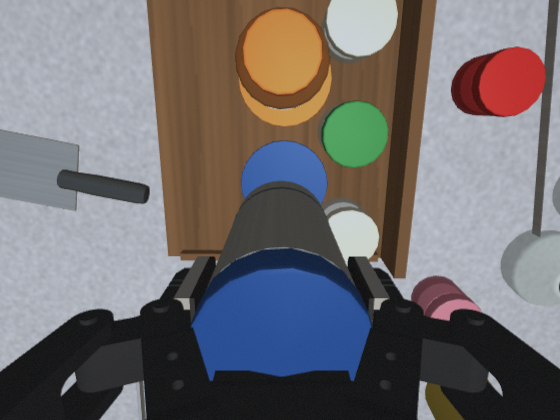

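Canister is held upright between the pads, blue coaster (284,183) empty. Moving to the tray.

```bash
python3 -m pendant '[[0,-6,17,0],[0,-12,32,0],[0,-17,44,0],[0,-17,44,0],[0,-17,44,0],[0,-17,43,0],[0,-11,29,0],[0,-5,15,0],[0,0,0,0],[0,0,0,0]]'; python3 -c "
from h import *
shot('wrist','w5');shot('scene','sc5'); go(.4196,-.2829,.077,None)"
```

```text
clock: 7.15
position: [0.4204, -0.2815, 0.1952]
tool_rot: [2.995, 1.57, 1.305]
force: [-0.4, 0.0, -3.2]
grip_width: 0.0553
t7.25 pos [ 0.4205 -0.2815  0.1953] jawang -6.8 xdown [ 0.  0. -1.] w 0.0554 F [-0.4  0.2 -3. ] q7 0.09
turn 0.0 shift mm [118.3  -0.7   1.5] | shift w/o turn [118.3  -0.7   1.5]
```

View pics/w5.png

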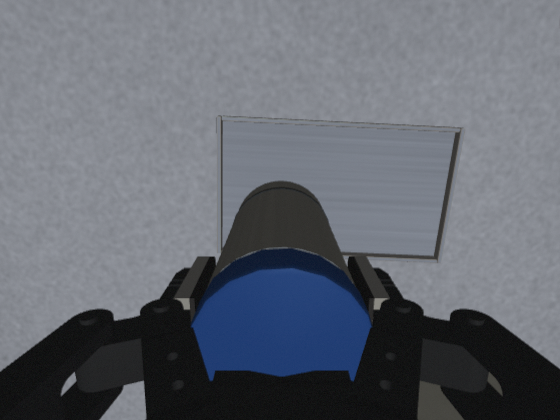

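View pics/sc5.png

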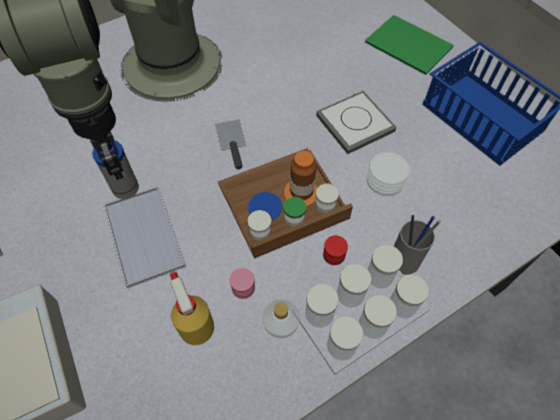

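Tray rim corners in the wrist view: (218,116), (461,128), (437,260); canister above its left half. Checking the tray centre from these.

```bash
python3 - <<'E'
from meas import *
W=load('w5')
P=[ray(W,u,v,.015)[:2] for u,v in((218,116),(461,128),(437,260))]
for p in P: print(p.round(4))
print('centre',((P[0]+P[2])/2).round(4),np.linalg.norm(P[1]-P[0]),np.linalg.norm(P[2]-P[1]),np.degrees(np.arctan2(*(P[1]-P[0])[::-1])))
W=load('w4')
for n,u,v,z in(('cb',284,183,.014),): print(n,ray(W,u,v,z).round(4))
S=load('sc5'); c=max(comps(S,(105,120,40),(125,255,255),(235,185,290,225)),key=lambda t:t[0]); print(c[1],c[2],ray(S,*c[1],.014).round(4))
E
```

```text
[ 0.3723 -0.214 ]
[ 0.5844 -0.25  ]
[ 0.5629 -0.375 ]
centre [ 0.4676 -0.2945] 0.21513024128863187 0.12681030334002488 -9.62779694375845
cb [ 0.5553 -0.028   0.014 ]
[265.9 203.8] [248 192  34  28] [ 0.5508 -0.0239  0.014 ]
```

```bash
python3 -m pendant '[[20,-2,3.3,0],[30,0,0,0],[30,0,0,0],[20,0,0,0],[10,0,0,0],[3,0,0,0],[0,0,0,0]]'; python3 -m pendant '[[1,0,0,0],[1,0,0,0],[0,0,0,0]]';python3 -m pendant '[[1,0,0,0],[1,0,0,0],[0,0,0,0]]'
```

```text
clock: 8.12
position: [0.4179, -0.2855, 0.0828]
tool_rot: [1.073, 1.57, -0.618]
force: [-0.1, -0.4, -3.6]
grip_width: 0.0551
clock: 8.5
position: [0.4176, -0.2856, 0.0804]
tool_rot: [0.998, 1.571, -0.693]
force: [0.4, -0.1, -3.7]
grip_width: 0.0556
clock: 8.88
position: [0.4175, -0.2855, 0.0782]
tool_rot: [-2.071, 1.571, 2.521]
force: [-0.3, -0.1, -2.6]
grip_width: 0.0555
```

```bash
python3 -m pendant '[[1,0,0,0],[0,0,0,0]]';python3 -m pendant '[[0.5,0,0,0],[0,0,0,0]]'
```

```text
clock: 9.12
position: [0.4175, -0.2855, 0.0772]
tool_rot: [-2.099, 1.571, 2.493]
force: [1.0, -0.4, -3.8]
grip_width: 0.0553
clock: 9.38
position: [0.4175, -0.2855, 0.0769]
tool_rot: [0.517, 1.571, -1.174]
force: [-0.7, 0.2, -1.1]
grip_width: 0.0559
```

```bash
python3 -m pendant '[[0.7,0,0,0],[0,0,0,0]]'
```

```text
clock: 9.62
position: [0.4176, -0.2856, 0.0768]
tool_rot: [0.257, 1.57, -1.435]
force: [-4.5, 1.6, 16.2]
grip_width: 0.055
```

Contact; release and rise.

```bash
python3 -m pendant '[[-0.3,0,0,0],[0,0,0,0],[0,0,0,0],[0,0,0,0]]' 0.9; python3 -m pendant '[[-20,0,0,0],[-35,0,0,0],[-45,0,0,0],[-45,0,0,0],[-45,0,0,0],[-30,0,0,0],[0,0,0,0]]'; python3 -c "
from h import *
shot('wrist','w6');shot('scene','sc6'); go(.565,.0665,.30,-7)"
```

```text
clock: 10.12
position: [0.4176, -0.2855, 0.0763]
tool_rot: [-2.596, 1.571, 1.996]
force: [0.1, -0.2, -0.5]
grip_width: 0.0812
clock: 11.0
position: [0.4182, -0.2859, 0.2983]
tool_rot: [0.995, 1.567, -0.696]
force: [0.5, 0.4, -0.3]
grip_width: 0.0812
t11.10 pos [ 0.4173 -0.2855  0.296 ] jawang -6.9 xdown [-0. -0. -1.] w 0.0809 F [ 0.2 -0.   0.3] q7 0.18
turn 0.1 shift mm [  -4.   103.7 -367.4] | shift w/o turn [  -4.   104.3 -367.2]
```

View pics/w6.png

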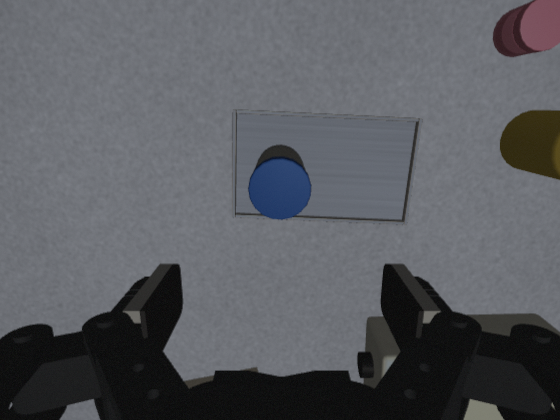

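Canister stands in the tray's left half (lid (280,188)); rim corners (236,110),(419,119),(403,221),(236,214). On to the bottle.

```bash
python3 -c "
from meas import *
W=load('w6'); P=np.array([ray(W,u,v,.015)[:2] for u,v in((236,110),(419,119),(403,221),(236,214))]);print(P.round(4),P.mean(0)); print(ray(W,280,188.5,.13))"
python3 -m pendant '[[0,5,-17,0],[0,12,-42,0],[0,14,-50,0],[0,14,-50,0],[0,14,-50,0],[0,14,-50,0],[0,14,-50,0],[0,12,-42,0],[0,5,-16,0],[0,0,0,0],[0,0,0,0]]' 1; python3 -c "
from h import *
shot('wrist','w7'); go(.565,.0665,.079,-7)"
```

```text
[[ 0.375  -0.2149]
 [ 0.5844 -0.2506]
 [ 0.5623 -0.3732]
 [ 0.3556 -0.3385]] [ 0.46933401 -0.29429997]
[ 0.41712506 -0.28738923  0.13      ]
clock: 12.48
position: [0.5645, 0.0654, 0.296]
tool_rot: [-0.845, 1.57, -2.538]
force: [-0.5, -1.5, -0.3]
grip_width: 0.0856
t12.53 pos [0.5646 0.0652 0.2962] jawang -7.0 xdown [-0.    -0.001 -1.   ] w 0.0855 F [ 0.2 -0.1 -0.2] q7 -0.61
turn 0.0 shift mm [217.2   0.3  -1.5] | shift w/o turn [217.2   0.3  -1.5]
```

View pics/w7.png

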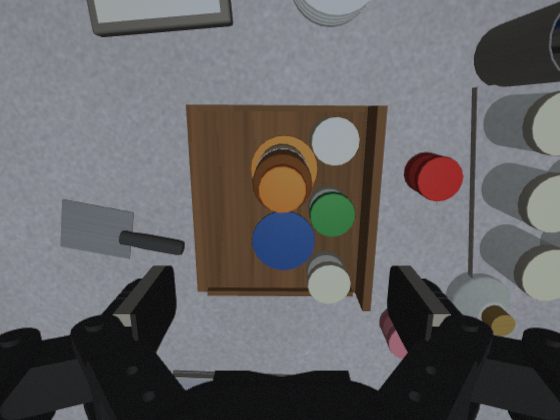

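Cap at (282,188), on the midline; blue coaster (283,240), green lid (332,214). Descend.

```bash
python3 -c "
from meas import *
W=load('w7'); print(ray(W,282,188,.14),'cb',ray(W,283.5,240,.014),'green',ray(W,332,214,.06),'wA',ray(W,335.5,141,.06),'wB',ray(W,329,283,.06))"
python3 -m pendant '[[40,0,-1,0],[40,0,0,0],[40,0,0,0],[40,0,0,0],[32,0,0,0],[25,0,0,0],[0,0,0,0]]'; python3 -m pendant '[[0,0,0,0],[0,0,0,0],[0,0,0,0],[0,0,0,0],[0,0,0,0],[0,0,0,0]]' -1 50; python3 -m pendant '[[-10,0,0,0],[-20,0,0,0],[-30,0,0,0],[-30,0,0,0],[-20,0,0,0],[0,0,0,0],[0,0,0,0]]'; python3 -c "
from h import *
shot('wrist','w8'); go(.520,-.302,.19,None)"
```

```text
[0.56494389 0.06710049 0.14      ] cb [ 0.55553701 -0.02775723  0.014     ] green [0.61445877 0.01352908 0.06      ] wA [0.62478497 0.0927415  0.06      ] wB [ 0.60389285 -0.07032129  0.06      ]
clock: 13.4
position: [0.564, 0.0662, 0.0783]
tool_rot: [-1.246, 1.568, -2.938]
force: [-0.5, 0.4, -0.0]
grip_width: 0.0855
clock: 14.15
position: [0.5656, 0.0672, 0.0809]
tool_rot: [1.576, 1.569, -0.115]
force: [-2.9, -1.5, 10.5]
grip_width: 0.0545
clock: 15.02
position: [0.5647, 0.0671, 0.1892]
tool_rot: [-0.952, 1.57, -2.643]
force: [0.7, -0.1, -3.8]
grip_width: 0.0543
t15.07 pos [0.5646 0.0672 0.1888] jawang -6.9 xdown [-0.001 -0.    -1.   ] w 0.0545 F [-0.   0.  -2.9] q7 -0.70
turn 0.0 shift mm [-1.100e+00  1.000e-01  3.719e+02] | shift w/o turn [-1.100e+00  1.000e-01  3.719e+02]
```

View pics/w8.png

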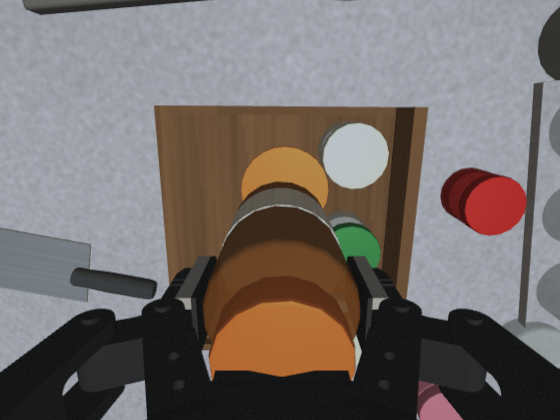

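```bash
python3 -m pendant '[[0,0,15,0],[0,0,32,0],[0,0,46,0],[0,0,50,0],[0,0,50,0],[0,0,50,0],[0,0,50,0],[0,0,40,0],[0,0,25,0],[0,0,14,0],[0,0,0,0],[0,0,0,0]]'; python3 -c "
from h import *
shot('wrist','w9'); go(.520,-.302,.0770,None)"
```

```text
clock: 16.58
position: [0.5205, -0.3007, 0.1894]
tool_rot: [-2.966, 1.57, 1.627]
force: [-1.1, 0.3, -2.6]
grip_width: 0.0545
t16.62 pos [ 0.5206 -0.3007  0.1894] jawang -6.8 xdown [ 0.  0. -1.] w 0.0543 F [-0.5  0.7 -2.9] q7 -0.03
turn 0.0 shift mm [112.4  -0.5   1.4] | shift w/o turn [112.4  -0.5   1.4]
```

View pics/w9.png

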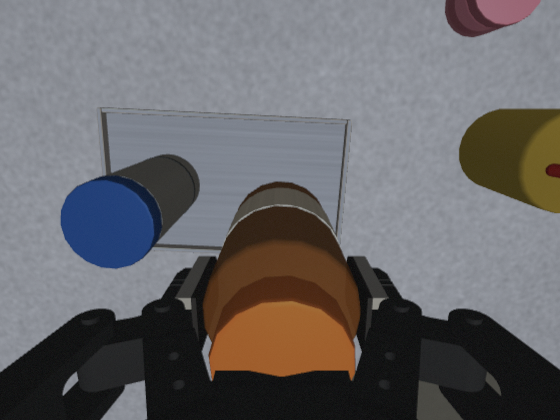

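```bash
python3 -m pendant '[[20,0,1.4,0],[30,0,0,0],[30,0,0,0],[20,0,0,0],[10,0,0,0],[4,0,0,0],[0,0,0,0],[0,0,0,0]]'; python3 -m pendant '[[1,0,0,0],[1,0,0,0],[0,0,0,0]]';python3 -m pendant '[[1,0,0,0],[0,0,0,0]]'; python3 -m pendant '[[0.7,0,0,0],[0,0,0,0]]'
```

```text
clock: 17.62
position: [0.5205, -0.3036, 0.0761]
tool_rot: [1.133, 1.57, -0.558]
force: [0.5, -0.5, -2.8]
grip_width: 0.0545
clock: 18.0
position: [0.5201, -0.3034, 0.0734]
tool_rot: [-0.983, 1.571, -2.674]
force: [0.3, 0.7, -2.9]
grip_width: 0.0546
clock: 18.25
position: [0.5201, -0.3033, 0.0723]
tool_rot: [-2.533, 1.571, 2.059]
force: [0.5, 0.5, -2.9]
grip_width: 0.0545
clock: 18.5
position: [0.5201, -0.3033, 0.0716]
tool_rot: [-2.047, 1.571, 2.545]
force: [-0.4, 0.5, -2.4]
grip_width: 0.0544
```

```bash
python3 -m pendant '[[0.7,0,0,0],[0,0,0,0]]'
```

```text
clock: 18.75
position: [0.5202, -0.3034, 0.0711]
tool_rot: [1.126, 1.571, -0.565]
force: [-0.3, 0.2, -1.1]
grip_width: 0.0545
```

```bash
python3 -m pendant '[[0.5,0,0,0],[0,0,0,0]]'
```

```text
clock: 19.0
position: [0.5202, -0.3034, 0.071]
tool_rot: [0.401, 1.57, -1.29]
force: [-3.2, 1.1, 8.8]
grip_width: 0.0547
```

Contact; release and rise.

```bash
python3 -m pendant '[[-0.3,0,0,0],[0,0,0,0],[0,0,0,0],[0,0,0,0]]' 0.8; python3 -m pendant '[[-20,0,0,0],[-35,0,0,0],[-45,0,0,0],[-45,0,0,0],[-45,0,0,0],[-35,0,0,0],[0,0,0,0],[0,0,0,0]]'; python3 -c "
from h import *
shot('wrist','w10'); go(.6145,.0133,.20,-7.3+90)"
```

```text
clock: 19.5
position: [0.5202, -0.3033, 0.0708]
tool_rot: [2.991, 1.571, 1.3]
force: [1.3, 0.9, 1.2]
grip_width: 0.0769
clock: 20.5
position: [0.5198, -0.3032, 0.2961]
tool_rot: [-0.187, 1.571, -1.878]
force: [-0.2, 0.4, -0.6]
grip_width: 0.0769
t20.55 pos [ 0.5197 -0.3032  0.2955] jawang -6.9 xdown [-0.001  0.    -1.   ] w 0.0768 F [-0.3  0.7 -0.4] q7 0.04
turn -89.6 shift mm [ 95.6 326.   53.9] | shift w/o turn [  95.6   56.2 -325.6]
```

View pics/w10.png

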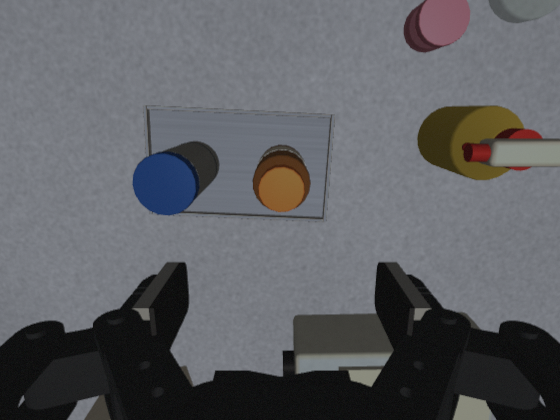

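Both containers stand in the tray: lid (166,183), cap (282,188). Now over the green jar, turning the jaws to the stand's width.

```bash
python3 -m pendant '[[0,2,-15,0],[0,5,-35,-5],[0,8,-48,-7],[0,9,-50,0],[0,9,-50,0],[0,9,-50,0],[0,8,-42,0],[0,4,-26,0],[0,2,-10,0]]' 0.7;  python3 -m pendant '[[10,0,0,-10],[10,0,0,-10],[10,0,0,-10],[10,0,0,-10],[10,0,0,-10],[10,0,0,-10],[10,0,0,-10],[0,0,0,-8],[0,0,0,0],[0,0,0,0]]'; python3 -c "
from h import *
shot('wrist','w11'); go(.6145,.0133,.20,-7.3+90)"
```

```text
clock: 21.68
position: [0.5626, 0.0274, 0.2958]
tool_rot: [-2.898, 1.57, 1.91]
force: [0.8, -0.4, -0.0]
grip_width: 0.0725
clock: 22.92
position: [0.5632, 0.0239, 0.2259]
tool_rot: [-0.15, 1.571, -0.273]
force: [0.6, -0.6, 0.0]
grip_width: 0.073
t22.98 pos [0.5632 0.0239 0.2259] jawang 83.0 xdown [ 0. -0. -1.] w 0.0724 F [ 0.  -0.6  0.1] q7 0.78
turn 0.3 shift mm [26.  -4.  52.2] | shift w/o turn [26.  -4.3 52.2]
```

View pics/w11.png

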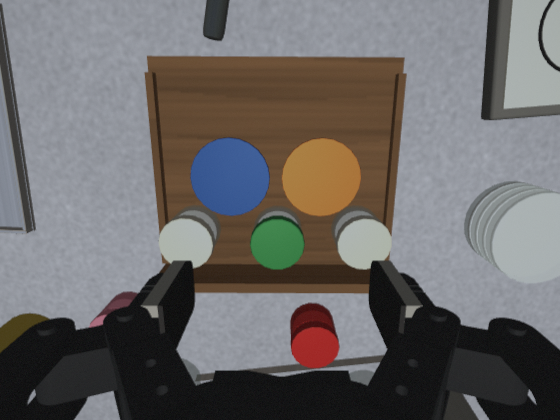

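Excellent view: coasters blue (230,177), orange (321,177), green lid (277,243), whites (187,243) and (364,242), all symmetric.

```bash
cat > m3.py <<'E'
from meas import *
import sys
W=load(sys.argv[1]); r=eval(sys.argv[2])
for n,(lo,hi,roi,z) in {'cb':((105,100,40),(125,255,255),r[0],.014),'co':((8,120,100),(25,255,255),r[1],.014),'green':((50,100,40),(80,255,255),r[2],.06)}.items():
    c=max(comps(W,lo,hi,roi),key=lambda t:t[0]); k=cv2.findContours(c[3],0,1)[0][0]; e=cv2.fitEllipse(cv2.convexHull(k)); print(n,c[2],np.round(e[0],1),ray(W,*e[0],z)[:2].round(4))
E
python3 m3.py w11 '[(180,130,275,220),(275,130,370,220),(245,210,310,275)]'; python3 -c "
from meas import *
W=load('w11')
for u,v in((187,243.5),(364.5,242.5)): print(ray(W,u,v,.06))"
```

```text
cb [191 138  79  78] [229.5 176.1] [ 0.5537 -0.0286]
co [275 138  95  79] [318.3 174.8] [0.5635 0.0603]
green [250 216  55  54] [276.9 242.7] [0.6131 0.0124]
[ 0.60356851 -0.07027515  0.06      ]
[0.62295581 0.09295333 0.06      ]
```

```bash
python3 -m pendant '[[10,-2,20,0],[30,-2.8,22,0],[30,0,9.8,0],[30,0,0,0],[0,0,0,0],[0,0,0,0]]' 0.55;  python3 -c "
from h import *
shot('wrist','w12'); go(.614,.0128,.020,83.1)"
```

```text
clock: 23.72
position: [0.6145, 0.0133, 0.1271]
tool_rot: [0.237, 1.57, 0.116]
force: [-0.0, -0.1, 0.6]
grip_width: 0.0662
t23.77 pos [0.6147 0.0131 0.1273] jawang 83.1 xdown [ 0.002  0.    -1.   ] w 0.0661 F [ 0.   0.3 -0.1] q7 0.74
turn -0.0 shift mm [107.3  -0.4  -0.8] | shift w/o turn [107.3  -0.4  -0.8]
```

View pics/w12.png

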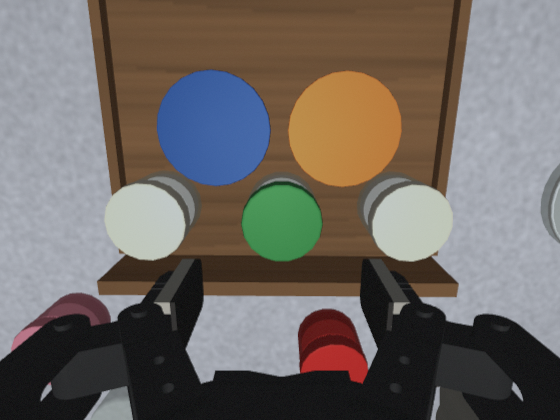

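Green lid (282,222) on the midline; whites (146,221)/(412,222); coasters (213,128)/(345,128).

```bash
python3 -c "
from meas import *
W=load('w12')
for n,u,v,z in(('g',282,221.5,.06),('b',213.5,127.5,.014),('o',345,128.5,.014)): print(n,ray(W,u,v,z).round(4))"
python3 -m pendant '[[20,0,-0.5,0],[25,0,0,0],[25,0,0,0],[17,0,0,0],[11,0,0,0],[6,0,0,0],[3,0,0,0],[0,0,0,0],[0,0,0,0]]'; python3 -c "
from h import *
shot('wrist','w13');go(.614,.0128,.020,83.1)"
```

```text
g [0.6131 0.0128 0.06  ]
b [ 0.5532 -0.0283  0.014 ]
o [0.5651 0.0633 0.014 ]
clock: 24.9
position: [0.6139, 0.013, 0.0192]
tool_rot: [0.123, 1.57, 0.002]
force: [-0.2, 0.5, -0.7]
grip_width: 0.0664
t24.95 pos [0.6138 0.0129 0.0192] jawang 83.1 xdown [ 0.001 -0.    -1.   ] w 0.0660 F [-0.2 -0.4  0.7] q7 0.64
turn -0.0 shift mm [-0.8 -0.1  0.2] | shift w/o turn [-0.8 -0.1  0.2]
```

View pics/w13.png

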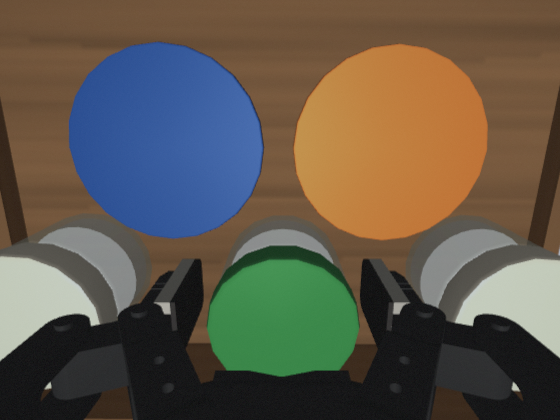

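Fingers straddle the green jar with gaps to all three jars; coaster centres (166,140) and (391,142). Close.

```bash
python3 -c "
from meas import *
W=load('w13')
for n,u,v,z in(('b',166.5,140,.014),('o',391,142,.014)): print(n,ray(W,u,v,z).round(4))"
python3 -m pendant '[[0,0,0,0],[0,0,0,0],[0,0,0,0],[0,0,0,0],[0,0,0,0]]' -1 35; python3 -m pendant '[[-5,0,0,0],[-15,0,0,0],[-25,0,0,0],[-30,0,0,0],[-25,0,0,0],[-15,0,0,0],[0,0,0,0],[0,0,0,0]]'; python3 -c "
from h import *
shot('wrist','w14');shot('side','s14');go(.4575,.3065,.14,83.1)"
```

```text
b [ 0.5519 -0.0281  0.014 ]
o [0.5639 0.0635 0.014 ]
clock: 25.58
position: [0.6137, 0.0129, 0.0192]
tool_rot: [-0.258, 1.57, -0.378]
force: [-1.6, -1.7, 5.3]
grip_width: 0.0497
clock: 26.58
position: [0.6132, 0.0128, 0.133]
tool_rot: [-2.869, 1.57, -2.989]
force: [0.5, -0.2, -1.2]
grip_width: 0.05
t26.68 pos [0.6132 0.0129 0.1329] jawang 83.1 xdown [-0.001  0.    -1.   ] w 0.0496 F [ 0.4 -0.1 -1.5] q7 0.75
turn 0.0 shift mm [  -6.9  272.8 -189.8] | shift w/o turn [  -6.9  272.8 -189.8]
```

View pics/w14.png

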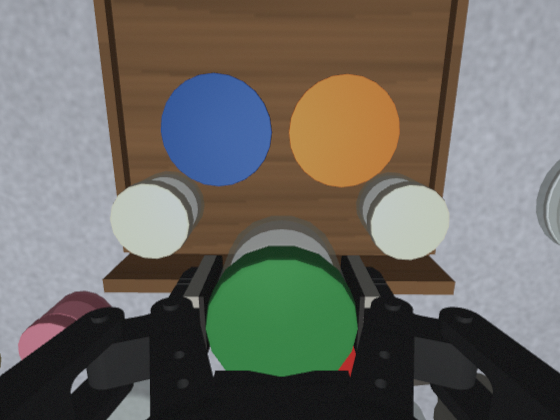

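View pics/s14.png

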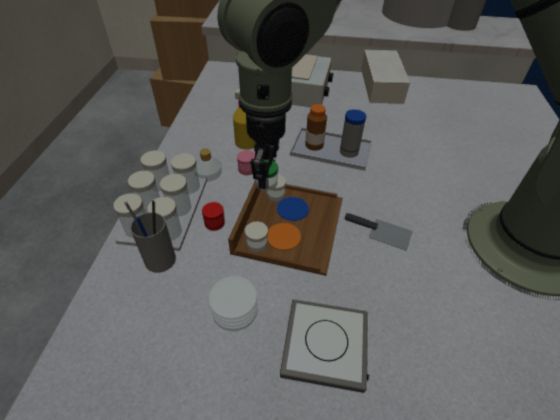

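Green jar lifted; both white jars unmoved. To the light box.

```bash
python3 -m pendant '[[0,13,-9,0],[0,26,-18,0],[0,38,-27,0],[0,42,-29,0],[0,42,-29,0],[0,42,-29,0],[0,35,-24,0],[0,22,-16,0],[0,13,-9,0],[0,0,0,0],[0,0,0,0]]'; python3 -c "
from h import *
shot('wrist','w15');shot('scene','sc15');go(.4575,.3065,.14,83.1)"
```

```text
clock: 28.05
position: [0.4582, 0.3058, 0.1336]
tool_rot: [-1.546, 1.57, -1.668]
force: [-0.7, 0.1, -0.9]
grip_width: 0.0502
t28.15 pos [0.4584 0.3057 0.1337] jawang 83.0 xdown [ 0. -0. -1.] w 0.0498 F [-0.4  0.3 -0.9] q7 0.13
turn -0.1 shift mm [-6.3  0.6 -0.9] | shift w/o turn [-6.3  0.6 -0.9]
```

View pics/w15.png

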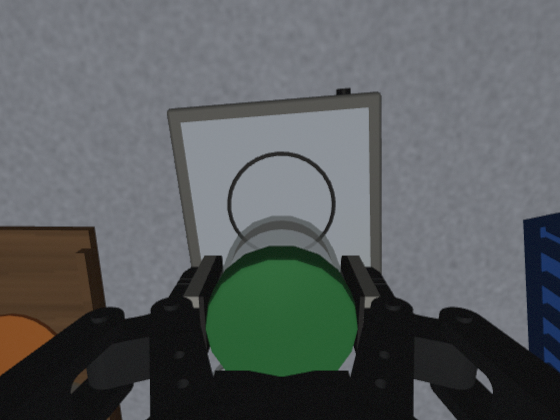

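View pics/sc15.png

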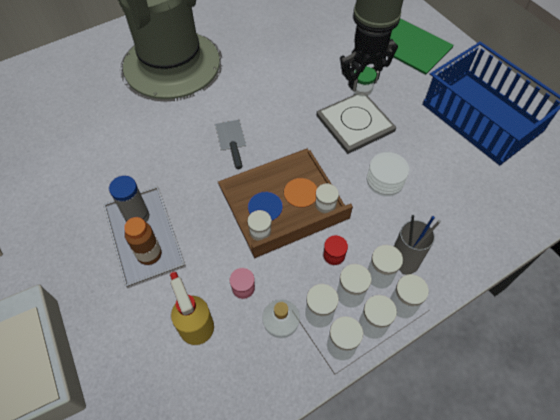

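Ring visible in the wrist view, columns 228–335, top at row 152; fitting its visible part.

```bash
python3 - <<'E'
from meas import *
from scipy.optimize import least_squares
W=load('w15'); g=W['img'].mean(2)
ys,xs=np.where(g<95); k=(xs>222)&(xs<340)&(ys>145)&(ys<215); 
P=np.array([ray(W,x,y,.022)[:2] for x,y in zip(xs[k],ys[k])])
r=least_squares(lambda q:np.hypot(*(P-q[:2]).T)-q[2],[.457,.306,.038],loss='soft_l1',f_scale=.001)
print(k.sum(),r.x.round(4))
E
```

```text
748 [0.4587 0.3044 0.0387]
```

```bash
python3 -m pendant '[[15,-0.8,0,0],[25,0,0,0],[25,0,0,0],[17,0,0,0],[10,0,0,0],[5,0,0,0],[0,0,0,0],[0,0,0,0]]'; python3 -m pendant '[[1,0,0,0],[1,0,0,0],[0,0,0,0]]'; python3 -m pendant '[[1,0,0,0],[0,0,0,0]]'; python3 -m pendant '[[0.6,0,0,0],[0,0,0,0]]'
```

```text
clock: 29.15
position: [0.4579, 0.3062, 0.0373]
tool_rot: [0.661, 1.57, 0.541]
force: [0.5, -0.8, -0.7]
grip_width: 0.0504
clock: 29.52
position: [0.4577, 0.306, 0.0348]
tool_rot: [0.208, 1.571, 0.088]
force: [0.8, 0.1, -1.2]
grip_width: 0.0501
clock: 29.78
position: [0.4576, 0.306, 0.0337]
tool_rot: [-2.501, 1.571, -2.621]
force: [-0.2, 0.0, -0.9]
grip_width: 0.0497
clock: 30.02
position: [0.4577, 0.306, 0.0332]
tool_rot: [-2.82, 1.571, -2.94]
force: [1.0, -0.3, -2.1]
grip_width: 0.05
```

```bash
python3 -m pendant '[[0.7,0,0,0],[0,0,0,0]]'; python3 -m pendant '[[0.6,0,0,0],[0,0,0,0]]'
```

```text
clock: 30.28
position: [0.4576, 0.306, 0.0324]
tool_rot: [3.122, 1.571, 3.002]
force: [-0.1, 0.6, -0.8]
grip_width: 0.0497
clock: 30.52
position: [0.4576, 0.306, 0.0319]
tool_rot: [-2.472, 1.571, -2.592]
force: [0.1, -0.6, -0.7]
grip_width: 0.0498
```

```bash
python3 -m pendant '[[0.6,0,0,0],[0,0,0,0]]'; python3 -m pendant '[[0.5,0,0,0],[0,0,0,0]]'
```

```text
clock: 30.78
position: [0.4576, 0.3061, 0.0313]
tool_rot: [1.767, 1.571, 1.647]
force: [0.3, -0.0, -1.8]
grip_width: 0.05
clock: 31.02
position: [0.4577, 0.306, 0.0312]
tool_rot: [-0.395, 1.57, -0.515]
force: [-1.7, -2.4, 9.1]
grip_width: 0.0497
```

Contact; release, rise, look.

```bash
python3 -m pendant '[[-0.3,0,0,0],[0,0,0,0],[0,0,0,0],[0,0,0,0]]' 0.6; python3 -m pendant '[[-10,0,0,0],[-25,0,0,0],[-45,0,0,0],[-50,0,0,0],[-50,0,0,0],[-50,0,0,0],[-35,0,0,0],[0,0,0,0],[0,0,0,0]]' 1; python3 -c "
from h import *
shot('wrist','w16');go(.4175,-.2860,.30,-7)"
```

```text
clock: 31.52
position: [0.4576, 0.3061, 0.0311]
tool_rot: [2.187, 1.571, 2.067]
force: [0.5, -0.1, -0.5]
grip_width: 0.0684
clock: 32.65
position: [0.4574, 0.3057, 0.2959]
tool_rot: [-1.623, 1.57, -1.743]
force: [-0.1, -0.5, -0.4]
grip_width: 0.0854
t32.70 pos [0.4574 0.3057 0.2955] jawang 83.1 xdown [-0.001 -0.001 -1.   ] w 0.0856 F [-0.8  0.7 -0.7] q7 0.30
turn -89.9 shift mm [  -4.   -32.5 -592.1] | shift w/o turn [  -4.  -592.2   31.4]
```

View pics/w16.png

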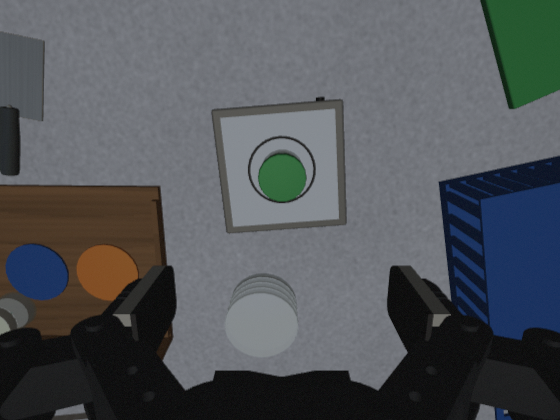

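Jar stands inside the ring (lid (282,178), ring centre (282,169), offset due to height).

```bash
python3 - <<'E'
from meas import *
W=load('w16'); c=max(comps(W,(50,100,40),(80,255,255),(240,140,325,215)),key=lambda t:t[0]);k=cv2.findContours(c[3],0,1)[0][0]; e=cv2.fitEllipse(cv2.convexHull(k)); print('jar',ray(W,*e[0],.072).round(4))
g=W['img'].mean(2); ys,xs=np.where(g<90);m=(xs>244)&(xs<320)&(ys>132)&(ys<206)&(np.hypot(xs-282,ys-178)>27); e=cv2.fitEllipse(np.c_[xs[m],ys[m]].astype(np.float32)); print(e,'ring',ray(W,*e[0],.022).round(4))
E
python3 -m pendant '[[0,-20,1,0],[0,-40,2,0],[0,-58,3,0],[0,-58,3,0],[0,-58,3,0],[0,-58,3,0],[0,-58,3,0],[0,-58,3,0],[0,-58,3,0],[0,-58,3,0],[0,-46,2,0],[0,-22,2,0]]'; python3 -m pendant '[[0,0,0,10],[0,0,0,10],[0,0,0,10],[0,0,0,10],[0,0,0,10],[0,0,0,10],[0,0,0,10],[0,0,0,10],[0,0,0,10],[0,0,0,0],[0,0,0,0]]'; python3 -c "
from h import *
shot('wrist','w17');go(.4175,-.2860,.0765,-7)"
```

```text
jar [0.4579 0.3049 0.072 ]
((281.37677001953125, 169.52078247070312), (65.092529296875, 65.64411926269531), 97.45124816894531) ring [0.458  0.3045 0.022 ]
clock: 34.2
position: [0.4164, -0.2876, 0.295]
tool_rot: [2.372, 1.569, 2.249]
force: [-0.5, 1.5, 0.1]
grip_width: 0.0856
clock: 35.58
position: [0.4175, -0.2849, 0.2959]
tool_rot: [-2.315, 1.57, 2.282]
force: [-0.1, -0.8, -0.6]
grip_width: 0.0854
t35.62 pos [ 0.4174 -0.2851  0.2959] jawang -6.7 xdown [-0.  0. -1.] w 0.0855 F [ 0.8 -0.1 -0.9] q7 0.10
turn 0.3 shift mm [219.4   0.3   1. ] | shift w/o turn [2.194e+02 2.000e-01 1.000e+00]
```

View pics/w17.png

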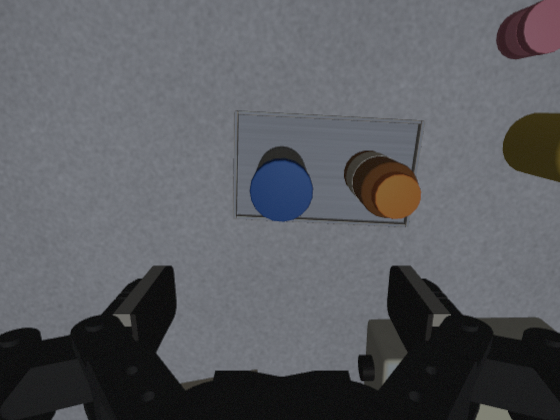

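Lid (282,190) is centred between the jaws. Descend 219 mm, grip, lift.

```bash
python3 -m pendant '[[40,0,1,0],[40,0,0,0],[40,0,0,0],[40,0,0,0],[32,0,0,0],[20,0,0,0],[7,0,0,0],[0,0,0,0]]'; python3 -m pendant '[[0,0,0,0],[0,0,0,0],[0,0,0,0],[0,0,0,0],[0,0,0,0],[0,0,0,0]]' -1 50; python3 -m pendant '[[-10,0,0,0],[-25,0,0,0],[-35,0,0,0],[-35,0,0,0],[-20,0,0,0],[0,0,0,0],[0,0,0,0]]'; python3 -c "
from h import *
shot('wrist','w18'); go(.5525,-.0281,.20,-7)"
```

```text
clock: 36.62
position: [0.4173, -0.2863, 0.0772]
tool_rot: [-3.074, 1.57, 1.519]
force: [-0.5, 0.4, -0.2]
grip_width: 0.0855
clock: 37.38
position: [0.4173, -0.2868, 0.078]
tool_rot: [0.582, 1.57, -1.109]
force: [-3.0, 0.7, 10.3]
grip_width: 0.0556
clock: 38.25
position: [0.4167, -0.2863, 0.2015]
tool_rot: [-1.903, 1.57, 2.689]
force: [0.1, 0.3, -4.2]
grip_width: 0.0556
t38.30 pos [ 0.4167 -0.2862  0.2013] jawang -6.9 xdown [-0.001  0.001 -1.   ] w 0.0554 F [ 0.6  0.4 -2.9] q7 -0.00
turn 0.1 shift mm [   1.3  103.3 -272.7] | shift w/o turn [   1.3  103.8 -272.5]
```

View pics/w18.png

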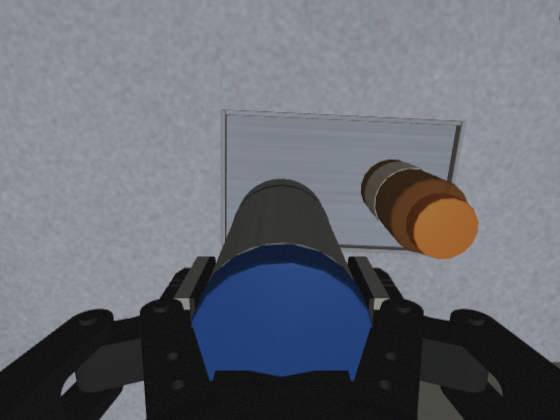

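```bash
python3 -m pendant '[[0,5,-14,0],[0,12,-32,0],[0,17,-44,0],[0,17,-45,0],[0,17,-45,0],[0,17,-45,0],[0,12,-30,0],[0,7,-17.5,0],[0,0,0,0],[0,0,0,0]]'; python3 -c "
from h import *
shot('wrist','w19'); go(.5525,-.0281,.0875,-7)"
```

```text
clock: 39.55
position: [0.5527, -0.0292, 0.2018]
tool_rot: [-0.934, 1.57, -2.626]
force: [1.0, -0.1, -3.4]
grip_width: 0.0554
t39.60 pos [ 0.5528 -0.0294  0.2019] jawang -7.0 xdown [-0.001 -0.    -1.   ] w 0.0554 F [-0.9 -0.2 -4.3] q7 -0.57
turn 0.0 shift mm [114.4  -0.4  -1.4] | shift w/o turn [114.4  -0.4  -1.4]
```

View pics/w19.png

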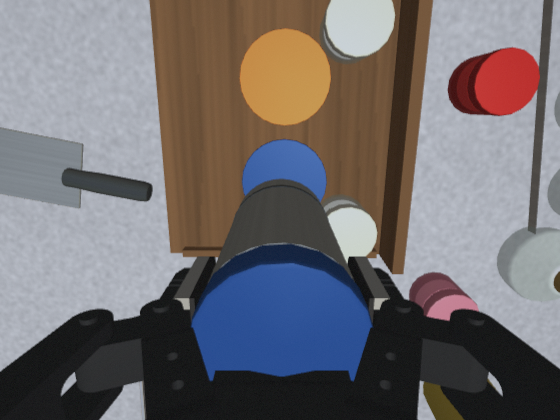

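```bash
python3 -c "
from meas import *
W=load('w19'); o=ray(W,285,77,.014); print(o, o[:2]-.092*np.array([.122,.9925]))"
python3 -m pendant '[[20,0,-1.2,0],[30,0,0,0],[30,0,0,0],[18,0,0,0],[8,0,0,0],[3,0,0,0],[0,0,0,0],[0,0,0,0]]'; python3 -m pendant '[[1,0,0,0],[1,0,0,0],[0,0,0,0]]';python3 -m pendant '[[1,0,0,0],[0,0,0,0]]'; python3 -m pendant '[[0.7,0,0,0],[0,0,0,0]]'
```

```text
[0.56704407 0.0635765  0.014     ] [ 0.55582007 -0.0277335 ]
clock: 40.6
position: [0.5537, -0.0273, 0.0937]
tool_rot: [1.567, 1.57, -0.125]
force: [-0.4, -0.4, -2.1]
grip_width: 0.055
clock: 40.98
position: [0.5533, -0.0272, 0.0911]
tool_rot: [-1.322, 1.571, -3.013]
force: [-0.9, -0.4, -3.8]
grip_width: 0.0555
clock: 41.22
position: [0.5533, -0.0272, 0.09]
tool_rot: [-1.768, 1.571, 2.824]
force: [-0.0, 0.3, -3.4]
grip_width: 0.0552
clock: 41.48
position: [0.5533, -0.0272, 0.0893]
tool_rot: [-1.89, 1.571, 2.702]
force: [-0.7, -0.5, -3.4]
grip_width: 0.0557
```

```bash
python3 -m pendant '[[0.7,0,0,0],[0,0,0,0]]'; python3 -m pendant '[[0.6,0,0,0],[0,0,0,0]]';python3 -m pendant '[[0.5,0,0,0],[0,0,0,0]]'
```

```text
clock: 41.72
position: [0.5533, -0.0272, 0.0886]
tool_rot: [-1.249, 1.571, -2.94]
force: [-0.8, 0.6, -3.8]
grip_width: 0.0554
clock: 41.98
position: [0.5534, -0.0272, 0.0881]
tool_rot: [1.438, 1.571, -0.253]
force: [-0.2, 0.3, -2.4]
grip_width: 0.0553
clock: 42.22
position: [0.5534, -0.0271, 0.0881]
tool_rot: [0.751, 1.57, -0.94]
force: [-3.4, -0.3, 8.4]
grip_width: 0.0554
```

```bash
python3 -m pendant '[[-0.3,0,0,0],[0,0,0,0],[0,0,0,0],[0,0,0,0]]' 0.9; python3 -m pendant '[[-20,0,0,0],[-35,0,0,0],[-45,0,0,0],[-45,0,0,0],[-45,0,0,0],[-20,0,0,0],[0,0,0,0],[0,0,0,0]]' 1; python3 -c "
from h import *
shot('wrist','w20');go(.520,-.3035,.297,-7)"
```

```text
clock: 42.72
position: [0.5534, -0.0272, 0.0879]
tool_rot: [-3.021, 1.571, 1.571]
force: [0.5, -0.3, -0.2]
grip_width: 0.081
clock: 43.72
position: [0.5529, -0.0272, 0.2978]
tool_rot: [-1.234, 1.57, -2.925]
force: [-0.6, -0.5, 1.3]
grip_width: 0.0855
t43.77 pos [ 0.5529 -0.0272  0.2975] jawang -6.9 xdown [-0.001  0.    -1.   ] w 0.0853 F [ 0.6  0.1 -0.6] q7 -0.49
turn 0.1 shift mm [  0.5   1.  278.2] | shift w/o turn [  0.5   0.4 278.2]
```

View pics/w20.png

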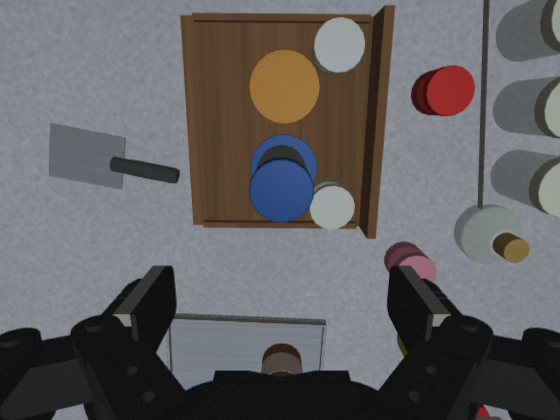

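Canister is back on the blue coaster (lid (282,190), coaster showing evenly behind its foot). Now the bottle.

```bash
python3 -m pendant '[[0,0,18,0],[0,0,38,0],[0,0,50,0],[0,0,55,0],[0,0,50,0],[0,0,40,0],[0,0,20,0],[0,0,7,0],[0,0,0,0],[0,0,0,0]]'; python3 -c "
from h import *
shot('wrist','w21');go(.520,-.3035,.071,-7)"
```

```text
clock: 45.02
position: [0.5204, -0.3018, 0.298]
tool_rot: [2.594, 1.57, 0.904]
force: [-0.2, -0.1, 0.6]
grip_width: 0.0856
t45.08 pos [ 0.5203 -0.302   0.2981] jawang -6.8 xdown [ 0.  0. -1.] w 0.0856 F [-0.5  0.7 -0.3] q7 0.01
turn 0.2 shift mm [ 2.271e+02 -2.000e-01  1.600e+00] | shift w/o turn [ 2.271e+02 -2.000e-01  1.600e+00]
```

View pics/w21.png

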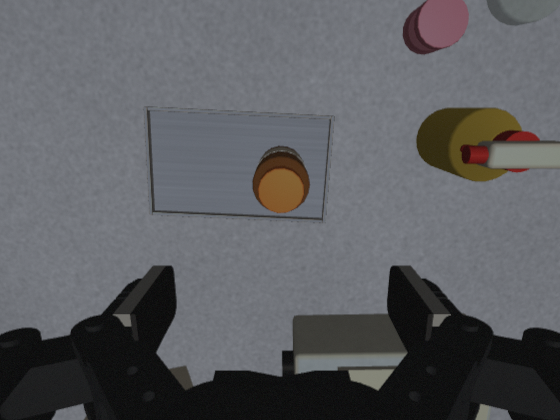

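Cap (281,189), centred. Descend, grip, lift.

```bash
python3 -m pendant '[[40,0,1,0],[40,0,0,0],[40,0,0,0],[40,0,0,0],[35,0,0,0],[22,0,0,0],[10,0,0,0],[0,0,0,0]]'; python3 -m pendant '[[0,0,0,0],[0,0,0,0],[0,0,0,0],[0,0,0,0],[0,0,0,0],[0,0,0,0]]' -1 50; python3 -m pendant '[[-10,0,0,0],[-25,0,0,0],[-35,0,0,0],[-35,0,0,0],[-25,0,0,0],[0,0,0,0],[0,0,0,0]]'; python3 -c "
from h import *
shot('wrist','w22'); go(.565,.0634,.20,-7)"
```

```text
clock: 46.08
position: [0.5201, -0.304, 0.0711]
tool_rot: [1.713, 1.571, 0.022]
force: [0.2, -0.8, 0.6]
grip_width: 0.0856
clock: 46.82
position: [0.5203, -0.3045, 0.0722]
tool_rot: [0.933, 1.569, -0.758]
force: [-3.2, 0.4, 11.7]
grip_width: 0.0553
clock: 47.7
position: [0.5194, -0.3041, 0.2003]
tool_rot: [-1.707, 1.57, 2.885]
force: [-0.1, 0.2, -3.0]
grip_width: 0.0544
t47.75 pos [ 0.5193 -0.304   0.2   ] jawang -6.9 xdown [-0.001  0.001 -1.   ] w 0.0545 F [ 1.1 -0.4 -3.1] q7 -0.06
turn 0.1 shift mm [ 2.000e-01  6.000e-01 -3.703e+02] | shift w/o turn [ 2.000e-01  1.200e+00 -3.703e+02]
```

View pics/w22.png

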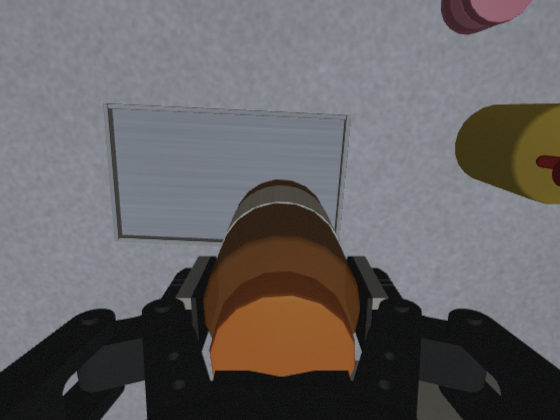

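Bottle held; the direct path would cross the canister, so raise 60 mm more before traversing.

```bash
python3 -m pendant '[[-20,0,-15,0],[-25,0,-30,0],[-15,0,-40,0],[0,0,-48,0],[0,0,-50,0],[0,0,-50,0],[0,0,-50,0],[0,0,-43,0],[0,0,-28,0],[0,1,-16,0],[0,0,0,0],[0,0,0,0]]'; python3 -c "
from h import *
shot('wrist','w23'); shot('side','s23'); go(.565,.0634,.082,-7)"
```

```text
clock: 49.25
position: [0.5652, 0.062, 0.261]
tool_rot: [-0.245, 1.57, -1.938]
force: [0.7, -0.2, -2.6]
grip_width: 0.0547
t49.35 pos [0.5652 0.0619 0.2609] jawang -7.0 xdown [-0. -0. -1.] w 0.0547 F [ 0.2  0.4 -3.1] q7 -0.68
turn 0.0 shift mm [178.9  -0.4  -1.6] | shift w/o turn [178.9  -0.4  -1.6]
```

View pics/w23.png

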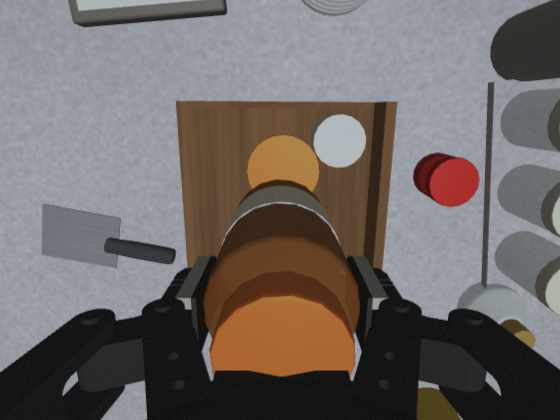

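View pics/s23.png

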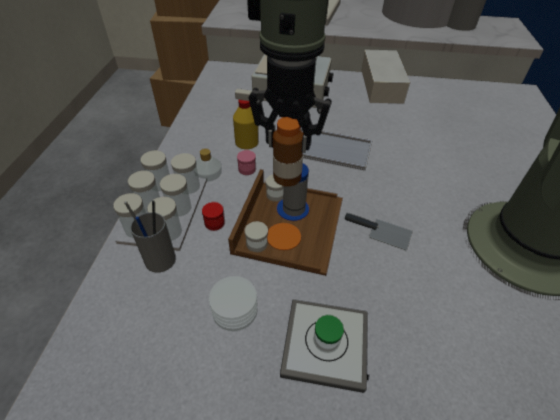

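Canister on blue, jar in ring, bottle above orange. Lower.

```bash
python3 -m pendant '[[20,0,-1.5,0],[35,0,0,0],[40,0,0,0],[35,0,0,0],[22,0,0,0],[13,0,0,0],[6,0,0,0],[2,0,0,0],[0,0,0,0],[0,0,0,0]]'; python3 -m pendant '[[1,0,0,0],[1,0,0,0],[0,0,0,0]]';python3 -m pendant '[[1,0,0,0],[0,0,0,0]]'; python3 -m pendant '[[0.7,0,0,0],[0,0,0,0]]'
```

```text
clock: 50.6
position: [0.5657, 0.0645, 0.0884]
tool_rot: [1.708, 1.57, 0.017]
force: [-0.6, 0.2, -2.9]
grip_width: 0.0544
clock: 50.98
position: [0.5654, 0.0646, 0.0858]
tool_rot: [-1.665, 1.571, 2.927]
force: [0.4, -0.4, -2.4]
grip_width: 0.0544
clock: 51.22
position: [0.5654, 0.0645, 0.0848]
tool_rot: [-1.416, 1.571, -3.107]
force: [0.4, 0.2, -2.7]
grip_width: 0.0541
clock: 51.48
position: [0.5654, 0.0645, 0.0841]
tool_rot: [-1.954, 1.571, 2.638]
force: [0.1, 0.7, -3.0]
grip_width: 0.0546
```

```bash
python3 -m pendant '[[0.8,0,0,0],[0,0,0,0]]';python3 -m pendant '[[0.8,0,0,0],[0,0,0,0]]'; python3 -m pendant '[[0.4,0,0,0],[0,0,0,0]]'
```

```text
clock: 51.72
position: [0.5654, 0.0645, 0.0833]
tool_rot: [-1.544, 1.571, 3.048]
force: [1.0, -0.2, -2.5]
grip_width: 0.0546
clock: 51.98
position: [0.5654, 0.0646, 0.0825]
tool_rot: [-1.778, 1.571, 2.814]
force: [-0.6, -0.7, -2.7]
grip_width: 0.0546
clock: 52.22
position: [0.5655, 0.0646, 0.0823]
tool_rot: [2.124, 1.571, 0.433]
force: [-0.8, 0.1, -0.1]
grip_width: 0.0547
```

```bash
python3 -m pendant '[[0.4,0,0,0],[0,0,0,0]]'
```

```text
clock: 52.48
position: [0.5655, 0.0646, 0.0822]
tool_rot: [1.449, 1.57, -0.242]
force: [-3.4, -0.5, 8.3]
grip_width: 0.0543
```

```bash
python3 -m pendant '[[-0.3,0,0,0],[0,0,0,0],[0,0,0,0],[0,0,0,0]]' 0.9; python3 -m pendant '[[-20,0,0,0],[-35,0,0,0],[-45,0,0,0],[-45,0,0,0],[-45,0,0,0],[-20,0,0,0],[0,0,0,0]]' 1; python3 -m pendant '[[0,-25,0,0],[0,-25,0,0],[0,-25,0,0],[0,0,0,0],[0,0,0,0],[0,0,0,0]]'; python3 -c "
from h import *
for n in('wrist','scene','side'): shot(n,n+'F')
go()"
```

```text
clock: 52.98
position: [0.5654, 0.0646, 0.0821]
tool_rot: [-2.875, 1.571, 1.718]
force: [-0.6, 0.1, 0.1]
grip_width: 0.0812
clock: 53.85
position: [0.5658, 0.0649, 0.2946]
tool_rot: [1.753, 1.568, 0.062]
force: [0.8, -0.0, -0.2]
grip_width: 0.0854
clock: 54.6
position: [0.4914, 0.0735, 0.2919]
tool_rot: [-2.255, 1.57, 2.337]
force: [-0.2, -0.1, -0.5]
grip_width: 0.0857
t54.75 pos [0.4912 0.0735 0.2919] jawang -6.9 xdown [-0.  0. -1.] w 0.0855 F [ 0.3  0.7 -0.2] q7 -0.67
turn 0.0 shift mm [0. 0. 0.] | shift w/o turn [0. 0. 0.]
```

View pics/wristF.png

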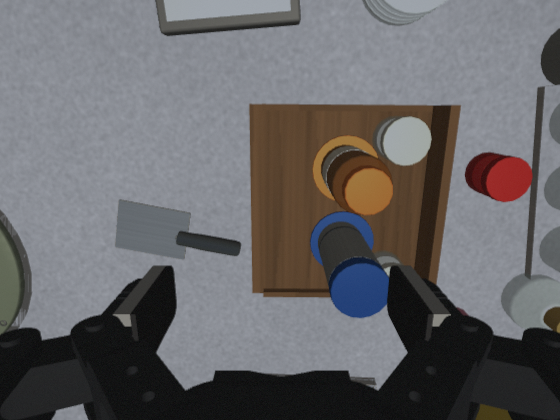

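View pics/sideF.png

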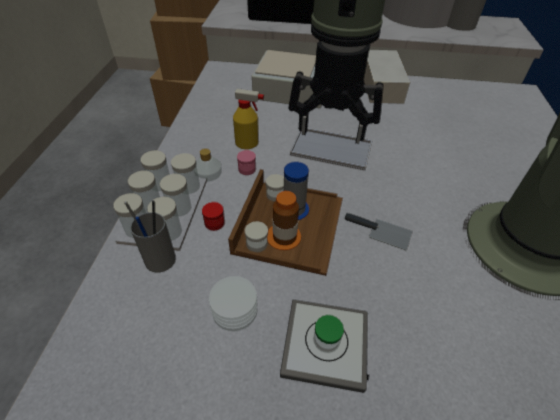

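View pics/sceneF.png

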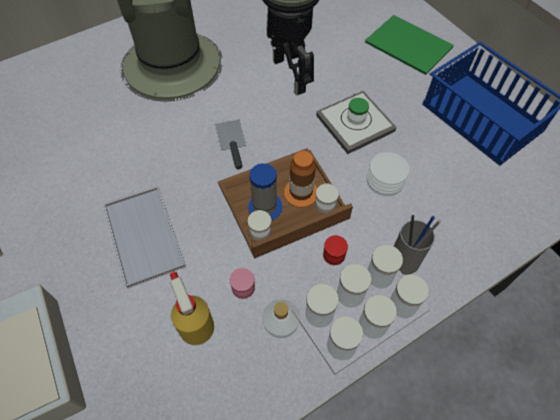

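Bottle and canister stand on their coasters, the jar is in the ring, and the whites and petri look unmoved. One numeric check, then hand in.

```bash
python3 - <<'E'
from meas import *
for f,rs in (('scene',[(312,180,342,206),(246,208,274,234),(360,145,415,200)]),('side',[(244,222,270,240),(205,275,262,330)])):
    A,B=load(f+'0')['img'].mean(2),load(f+'F')['img'].mean(2)
    for x0,y0,x1,y1 in rs: print(f,cv2.phaseCorrelate(np.float64(A[y0:y1,x0:x1]),np.float64(B[y0:y1,x0:x1])), np.abs(A-B)[y0:y1,x0:x1].mean().round(2))
W=load('wristF'); print('can',ray(W,359.5,287,.139).round(4),'bot',ray(W,368,190.5,.14).round(4))
from workcell import job_done
print(job_done())
E
```

```text
scene ((0.01804932325890718, 0.4859856816157535), 0.9815481056615156) 1.79
scene ((-0.04453905921523038, 0.546423786284425), 0.9966867886369191) 1.6
scene ((-0.022129061205383493, 0.0031974064561239857), 1.0044199207928532) 1.19
side ((0.45070860488792164, -0.24588968977985814), 0.9711656711622851) 5.41
side ((0.0024947650965962964, 0.0008555284532434371), 1.0049433182343759) 5.77
can [ 0.5515 -0.025   0.139 ] bot [0.5641 0.0652 0.14  ]
the job is handed in; nothing more can be done
None
```

I did the job in the order asked and handed it in at about 55 s on the robot's clock.

- **What I did:** I moved the canister and then the bottle to the tray. Next I stood the green-lidded jar in the ring, then returned the canister to the blue coaster and the bottle to the orange one. Each was lowered until the wrist force showed contact before I released it. The contact readings were about 8 to 16 N.
- **Jar:** the wrist camera put it within 1 mm of the ring's centre after release.
- **Canister and bottle:** at release, the gripper position put the canister about 1 mm and the bottle about 1.5 mm from their coaster centres. The last wrist picture put them up to about 4 mm and 2 mm off. About 12 mm of offset is allowed, and both looked upright.
- **Jars and dishes to leave alone:** the petri stack showed no shift. Around the white-lidded jars, the before and after pictures differed by about 0.5 pixel (roughly 1 mm). I did not look into that. I put it down to the containers' edges and shadows beside them, because no finger was seen or felt touching a white jar.
- **Disagreement:** the scene and side cameras differed by about 4 to 16 mm in y. I relied on close wrist views for the grasps and placings.

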